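Shut the slide box and push it home against its stop

ROBOT

A 6-joint arm with a two-finger parallel gripper is mounted at the origin on a cart in front of the work surface, level with it; the furniture and walls round the work are solid. World frame = base frame: x ahead of the robot, y to its left, z up, the work surface at z = 0. Lengths are in m, angles in rad, forces in N, time in s.
With the tool pointing down it reaches from about 0.35 to 0.85 m from the base axis. Payload 8.1 kg.
Tool frame: the origin (TCP) lies at the very end of the fingers, on their centre line; the grasp point (between the pads) lies 19 mm behind it; z points along the fingers, y is the line along which they close (so a half turn about z gives the same grasp; the last joint's range is limited). The gripper opens to 93 mm and grips with 3 to 60 N. Pads are 15 mm wide; open, the fingers measure 128 mm over their backs; the gripper's body (75 mm by 188 mm) begins 65 mm behind the grasp point.
Start: joints at [-1.397, 0.13, 1.488, -0, 1.523, -0.085], TCP at [0.154, -0.58, 0.219] pointing down, gripper open.
Joint ranges: [-2.96, 2.96], [-0.89, 2.26], [0.02, 2.5], [-1.34, 4.48], [0, 2.73], [-2.66, 2.66]. Speed limits (rad/s): [2.39, 2.39, 2.79, 3.14, 3.14, 3.14].

INTERFACE

Orientations are given as a rotation vector (axis times angle).
In Python, from plant import robot gives the robot as it stands. The module is installed in compiled form; this text tells all that it offers.
- The arm moves only by the tool play_rows, never from a script. Its argument "increments" is text: rows parted by semicolons, each of 5 numbers parted by spaces: the shift along the tool's x, y, z in mm, then the turn about the tool's z in degrees, then the closure, from -1 (fully open) to 1 (shut). In form: dx dy dz yaw claw; .... A call has 1 to 20 rows; each row is the pose to reach, as a shift and turn from the pose commanded when the call began, along the tool's axes at that moment; what a row does not reach only later rows make up. A row lasts 1/10 s, in which the tool goes at most 50 mm and 8.59 degrees, less where a joint would pass 70% of its speed; a pose out of reach is approached as far as the arm can. A call with a gripper value outside its range is refused whole. The fingers move at their own pace and stop on an object; "force" is the grip in N (left out, the last holds). Time passes only in rows, so rows that repeat a pose let the fingers close. It gives the time, the measured TCP pose, the force, the opening and the grip force at its end, in the units of the state.
- robot.read_state(): the state, without advancing time (a new reading comes with each control period).
- robot.read_camera(name): name is "scene" or "top" or "wrist"; returns the picture (420x560x3 uint8, blue, green, red); there is no depth.
- robot.calibration(name): a dict with "vertical_fov" (degrees; the focal length in pixels is half the picture's height over the tangent of half this angle, whatever the lens; pixels are square), "cx", "cy" (the principal point, pixels), "rvec" (rotation vector, rad) and "tvec" (3), from world to camera coordinates, as OpenCV has them. Camera axes: x right, y down, z forward; pixel columns grow to the right and rows downward; lengths in m; the calibration is good to about 2 mm. A picture is of the moment at which its call begins: read the wrist's pose just before it. calibration takes no time and is no camera call; for the wrist camera it gives the pose at the moment of the call.
- robot.close_job(): hands the job in; it is judged then, once.
Trained networks look in the newest picture that a camera, given by its name, has taken for a name from the list of things; names that differ only in an ending like _2 or _b are one class to them, and where a whole thing is asked for, a point or a joint stands for the part that bears it (a point fixed in the world has none). Each returns a list of dicts, best first, with "conf" (0 to 1); they miss things now and then, are a little off and sometimes report something else, mostly with a low value. They report only what shows in the picture. A call takes as long as a camera call.
- robot.recognise(camera, query): "centre" ([x, y, z] in m, in world coordinates, good to about 4 mm: the middle of the surface that is visible of it).
- robot.regions_of(camera, query): "pixels" (420x560 bool, what is visible of it).
- robot.landmark_of(camera, query): "centre" ([x, y, z] in m, in world coordinates, good to about 4 mm: a listed point, or the origin of a listed thing).
The state is a dict: "t": time; "q": joint angles; "dq": joint speeds; "joint_torque": joint torques, N m; "tool_pos": TCP position; "orientation": TCP orientation; "force": force on the tool from outside, world axes, zero at the start; "wrist_torque": the same for the moment, N m; "opening": finger opening in m; "gripper_force": force on a finger pad.
Only numpy, scipy, OpenCV 4.12 (cv2) and the standard library are available. Lean on these libraries where they do the work, as an engineer would, in place of code of your own. Each camera call takes 0.05 s, during which the arm holds its last target. There are 200 camera calls.

TASK

Using only the fingertips, push the lid of the open blue slide box over until it is fully shut, then gently push the shut box back along the worktop until its back sits flush against the aluminium stop strip, within the strip's length. Do not pick up or tip the box, and leave everything else where it stands; the other blue box, already shut at the back, is not part of the job.

Things in the scene. Friction and masses are not known exactly. Their poses are not given: they have to be found in the camera images.
- slide_case: The open blue slide box, loose, about 0.35 kg, 100 (x) by 170 mm (y), 45 mm high when shut, base 30 mm high. Origin: centre of its underside, z up. Its front with the catch is at x = -51 mm and looks to the robot; its back face is at x = +49 mm, with the lid hinge at the back. It slides when its front is pushed with some 2 to 4 N; swinging the lid shifts it hardly at all.
- slide_case_lid (a joint): That box's lid angle, rad: 0 shut, 1.57 straight up, 1.92 leaning fully back. Axis at point lid_hinge. Lid about 90 g, 100 mm from hinge to free edge. Above about 0.8 rad hinge friction holds it where it is left; below that it sinks slowly shut. No latch.
- lid_hinge (a point): Middle of the lid's hinge axis, which runs along the box's y axis, 31 mm above the box's underside.
- lid_edge (a point): Point on the lid's outer (upper) face at the middle of its free front edge, 102 mm from the hinge axis along the lid and 14 mm outward from it. It moves with the lid; the lid's rim is 14 mm deep, inward from this face.
- stop_strip: Fixed straight aluminium angle strip with black ends, behind the box: 280 mm long (its y), 22 mm high, upright 6 mm thick, 30 mm foot behind. Origin: middle of its front face, on the worktop. Its x axis points away from the robot, square to that face; the stored box has its origin at x = -49 mm in this frame. The lid hinge passes above the strip.
- petri_2: Bystander: petri dish with pink medium, 60 mm across, 15 mm high. Origin at the centre of its underside.
- petri_1: Bystander: petri dish with cream medium, 60 mm across, 15 mm high. Origin at the centre of its underside.
- cover_glass_box: Bystander: small white box with a teal band, 34 x 52 x 21 mm. Origin at the centre of its underside.
- stain_bottle: Bystander: brown bottle with a black cap, 34 mm across, 75 mm high. Origin at the centre of its underside.
- tape_roll: Bystander: roll of cream tape lying flat, 101 mm across, 24 mm high. Origin at the centre of its underside.
- screw_pot: Bystander: clear pot with a grey lid, 41 mm across, 40 mm high. Origin at the centre of its underside.
- marker_red: Bystander: white marker with a red cap, lying, 132 mm long along its y axis, 14 mm thick. Origin at the centre of its underside.

How it is judged:
By the outcome, as a careful person would: the job done as asked, in the order asked, and still so for the second after the job is handed in, with the robot touching nothing.
It also fails if it takes over 58 s, if anything falls off the work surface, if the arm or the gripper's body presses on something with over 40 N, if the wrist force passes 120 N, or if a joint passes its speed limit or range.

## Working session

There is one attempt and no reset: what is moved stays moved. The work goes in short steps, Python scripts to look and compute and a tool call to move; the robot and the scene stay as the last step left them, time stands still between calls to the robot, and variables do not carry over. Pictures are saved under pics/ and viewed, at most 10 in all, crops included, and the job is handed in when it is done.

Besides the shell and the picture viewer there is one more tool, called after "Call:" in YAML: its name, and indented under it one key for each argument. play_rows: Moves the arm, as the interface text tells. Its arguments: {"type":"object","properties":{"increments":{"type":"string"},"force":{"type":"number"}},"required":["increments"]}

```bash
mkdir -p pics; python3 - <<'E'
from plant import robot
import cv2,numpy as np
s=robot.read_state();print({k:np.round(s[k],3) for k in('t','tool_pos','orientation','force','opening')})
for c in('scene','top'):
    cv2.imwrite(f'pics/{c}0.png',robot.read_camera(c))
    for n in('slide_case','lid_hinge','lid_edge','stop_strip','stain_bottle','screw_pot','petri_1','tape_roll','marker_red','cover_glass_box'):
        print(c,n,[(np.round(d['centre'],3).tolist(),round(d['conf'],2)) for d in robot.landmark_of(c,n)[:3]])
E
```

```text
{'t': np.float64(0.0), 'tool_pos': array([ 0.153, -0.579,  0.218]), 'orientation': array([-3.114, -0.405,  0.   ]), 'force': array([ 1.032, -0.461, -0.385]), 'opening': np.float64(0.093)}
scene slide_case []
scene lid_hinge [([0.596, -0.114, 0.032], 0.78), ([0.494, 0.295, 0.003], 0.59)]
scene lid_edge [([0.589, -0.12, 0.134], 0.82)]
scene stop_strip [([0.647, -0.08, -0.0], 0.6)]
scene stain_bottle [([0.394, 0.33, 0.003], 0.78)]
scene screw_pot [([0.634, -0.341, 0.001], 0.66)]
scene petri_1 [([0.33, -0.266, -0.003], 0.83), ([0.49, 0.297, 0.003], 0.65)]
scene tape_roll [([0.492, -0.32, -0.004], 0.8)]
scene marker_red [([0.355, 0.212, 0.004], 0.53)]
scene cover_glass_box [([0.609, 0.302, -0.002], 0.62)]
top slide_case [([0.537, -0.134, -0.0], 0.78)]
top lid_hinge [([0.591, -0.116, 0.027], 0.65)]
top lid_edge [([0.586, -0.114, 0.137], 0.89)]
top stop_strip [([0.648, -0.072, -0.002], 0.97)]
top stain_bottle [([0.394, 0.325, 0.001], 0.65)]
top screw_pot [([0.33, -0.268, 0.001], 0.53), ([0.648, -0.073, -0.003], 0.52), ([0.631, -0.341, -0.002], 0.5)]
top petri_1 [([0.492, 0.29, -0.003], 0.87), ([0.33, -0.27, 0.001], 0.67)]
top tape_roll [([0.495, -0.313, -0.002], 0.6)]
top marker_red [([0.357, 0.211, -0.001], 0.62), ([0.493, -0.314, -0.002], 0.37)]
top cover_glass_box [([0.613, 0.303, -0.004], 0.71), ([0.356, 0.212, -0.001], 0.28)]
```

View pics/scene0.png

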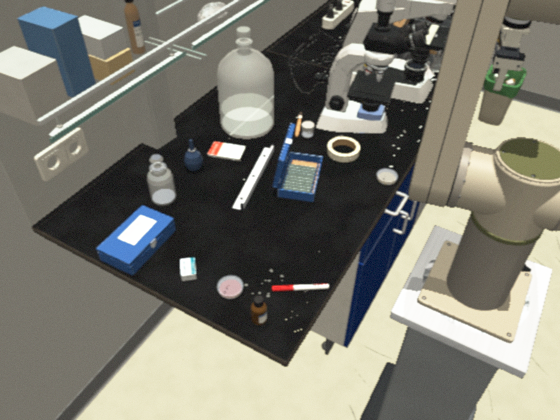

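View pics/top0.png

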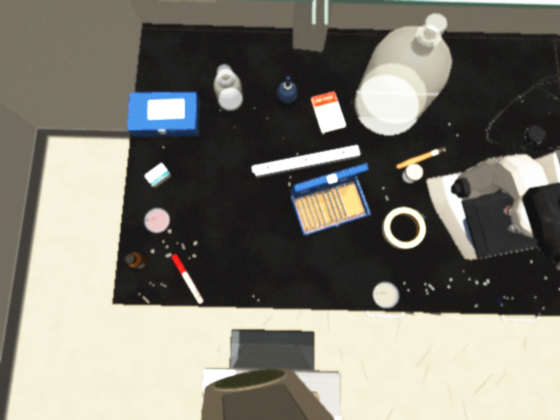

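The scene picture shows the open box at pixels (300,175), with the strip behind it at (253,177). The top picture shows the strip from (253,168) to (360,152) and the box tray around (330,205), turned about 8° more than the strip. A large glass bottle stands at (400,90). Next I'll refine the yaws.

```bash
cat > h.py <<'E'
from plant import robot
import cv2,numpy as np
def back(cam,px,z,c=None):
    c=c or robot.calibration(cam); f=210/np.tan(np.radians(c['vertical_fov'])/2)
    R=cv2.Rodrigues(np.array(c['rvec'],float))[0]; t=np.array(c['tvec'],float).ravel(); o=-R.T@t
    px=np.atleast_2d(px); d=np.c_[(px[:,0]-c['cx'])/f,(px[:,1]-c['cy'])/f,np.ones(len(px))]@R
    return o+d*((z-o[2])/d[:,2])[:,None]
def rect(cam,name,z):
    for r in robot.regions_of(cam,name)[:2]:
        m=r['pixels'].astype(np.uint8); ys,xs=np.nonzero(m)
        P=back(cam,np.c_[xs,ys],z)[:,:2]
        b=cv2.boxPoints(cv2.minAreaRect((P*1000).astype(np.float32)))
        print(cam,name,round(r['conf'],2),len(xs),'corners',np.round(b).tolist(),'mean',np.round(P.mean(0)*1000))
        e=[b[1]-b[0],b[2]-b[1]]; e=max(e,key=np.linalg.norm); a=np.degrees(np.arctan2(-e[0],e[1])); print('  yaw',(a+90)%180-90)
E
python3 - <<'E'
from h import *
im=robot.read_camera('top')
cv2.imwrite('pics/crop.png',cv2.resize(im[130:250,235:395],None,fx=5,fy=5,interpolation=cv2.INTER_CUBIC))
rect('top','stop_strip',.022);rect('top','slide_case',.03);rect('top','slide_case_lid',.13)
print('bottle',back('top',[[357,105],[418,105],[388,132],[450,60],[435,15]],0))
print(robot.calibration('top'))
E
```

```text
top stop_strip 0.69 1253 corners [[610.0, 58.0], [675.0, -216.0], [706.0, -209.0], [641.0, 65.0]] mean [657. -73.]
  yaw 13.356186
top stop_strip 0.37 3657 corners [[465.0, -68.0], [534.0, -268.0], [659.0, -225.0], [590.0, -25.0]] mean [ 557. -133.]
  yaw 19.04927
top slide_case 0.89 3554 corners [[464.0, -67.0], [533.0, -263.0], [654.0, -220.0], [585.0, -25.0]] mean [ 555. -131.]
  yaw 19.445938
top slide_case_lid 0.72 654 corners [[541.0, -34.0], [600.0, -205.0], [619.0, -199.0], [560.0, -28.0]] mean [ 580. -116.]
  yaw 18.817123
bottle [[ 8.26670032e-01 -2.09562099e-01  1.11022302e-16]
 [ 8.31380924e-01 -3.73086618e-01  0.00000000e+00]
 [ 7.51923571e-01 -2.90171087e-01 -1.11022302e-16]
 [ 9.67948910e-01 -4.67524339e-01 -1.11022302e-16]
 [ 1.10780627e+00 -4.34093630e-01  0.00000000e+00]]
{'vertical_fov': 57.125555474392144, 'cx': 275.43909468309164, 'cy': 214.21562807675343, 'rvec': array([ 2.14603283, -2.09004178,  0.21464045]), 'tvec': array([-0.01263751,  0.51231803,  0.868732  ])}
```

View pics/crop.png

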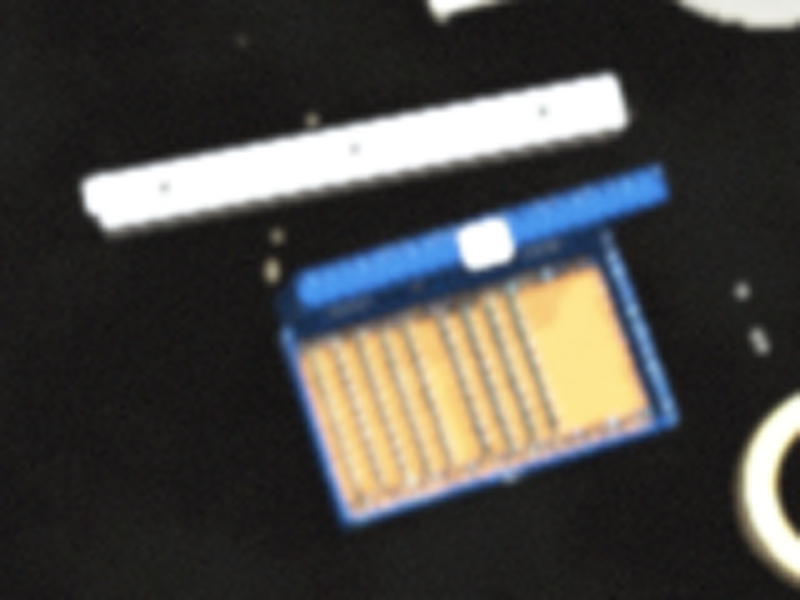

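The crop shows the tray's front edge from (347,525) to (678,425), the lid's top band from (300,290) to (665,180), and the strip's front edge from (108,232) to (628,128).

```bash
python3 - <<'E'
from h import *
def g(n,p,z):
    P=back('top',np.array(p)/5.+[235,130],z)[:,:2]*1000; e=P[0]-P[1]
    print(n,np.round(P).tolist(),'len',round(np.linalg.norm(e)),'yaw',round(np.degrees(np.arctan2(-e[0],e[1])),1),'mid',np.round(P.mean(0)));return P
g('front',[(347,525),(678,425)],.03)
g('lidfront',[(308,306),(668,197)],.13)
g('lidback',[(300,272),(660,165)],.13)
g('stripfront22',[(108,232),(628,128)],.022)
g('stripfront0',[(108,238),(628,134)],.0)
s=robot.read_state();R=cv2.Rodrigues(np.array(s['orientation']))[0];print(R.round(3))
E
```

```text
front [[467.0, -70.0], [521.0, -232.0]] len 170 yaw 18.4 mid [ 494. -151.]
lidfront [[550.0, -44.0], [604.0, -204.0]] len 169 yaw 18.9 mid [ 577. -124.]
lidback [[565.0, -41.0], [619.0, -201.0]] len 169 yaw 18.6 mid [ 592. -121.]
stripfront22 [[614.0, 51.0], [676.0, -212.0]] len 270 yaw 13.4 mid [645. -80.]
stripfront0 [[617.0, 52.0], [681.0, -217.0]] len 276 yaw 13.4 mid [649. -82.]
[[ 0.967  0.256 -0.   ]
 [ 0.256 -0.967  0.   ]
 [-0.    -0.    -1.   ]]
```

Call:
play_rows:
  increments: "15 -15 -5 0 1; 50 -50 -10 -1 1; 85 -85 -12 -2 1; 120 -120 -12 -3 1; 155 -155 -12 -3.8 1; 190 -190 -12 -3.8 1; 225 -225 -12 -3.8 1; 260 -260 -12 -3.8 1; 290 -292 -12 -3.8 1; 320 -322 -12 -3.8 1; 340 -343 -12 -3.8 1; 349 -352 -12 -3.8 1; 349 -352 -12 -3.8 1; 349 -352 -12 -3.8 1"
  force: 10

```text
t: 2.7
tool_pos: [0.4006, -0.1511, 0.2306]
orientation: [3.1, 0.509, -0.001]
force: [-1.2, 0.1, 0.7]
opening: 0.0007
gripper_force: 0.0
```

```bash
python3 - <<'E'
from h import *
s=robot.read_state();R=cv2.Rodrigues(np.array(s['orientation']))[0];print(s['tool_pos'],R.round(3)[:,0],s['force'],s['opening'])
for c in('top','wrist','scene'):
    robot.read_camera(c)
    for n in('slide_case','lid_hinge','lid_edge','stop_strip'):
        print(c,n,[(np.round(d['centre'],3).tolist(),round(d['conf'],2)) for d in robot.landmark_of(c,n)[:2]])
cv2.imwrite('pics/w1.png',robot.read_camera('wrist'))
E
```

```text
[ 0.40056103 -0.15113024  0.23059695] [ 0.948  0.32  -0.001] [-1.15890186  0.08643004  0.71469214] 0.000685475328008933
top slide_case [([0.537, -0.135, -0.002], 0.92)]
top lid_hinge [([0.591, -0.116, 0.028], 0.94)]
top lid_edge [([0.587, -0.117, 0.139], 0.8)]
top stop_strip [([0.647, -0.075, -0.002], 0.79)]
wrist slide_case [([0.542, -0.136, -0.001], 0.7)]
wrist lid_hinge []
wrist lid_edge []
wrist stop_strip []
scene slide_case [([0.542, -0.137, -0.002], 0.68), ([0.633, -0.34, 0.003], 0.66)]
scene lid_hinge [([0.599, -0.116, 0.027], 0.95)]
scene lid_edge [([0.588, -0.118, 0.132], 0.6)]
scene stop_strip [([0.648, -0.081, 0.0], 0.84)]
```

View pics/w1.png

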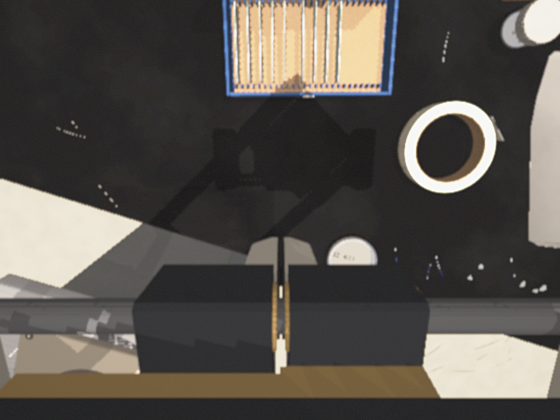

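The wrist picture shows the tray's front edge level at row 95 (columns 227–393), so the tool yaw now matches the box. The hinge lies at tool dx≈192, dy≈29. I'll go over the lid, then down behind it.

Call:
play_rows:
  increments: "15 3 0 0 1; 45 8 0 0 1; 80 14 0 0 1; 115 20 0 0 1; 150 25 0 0 1; 180 29 0 0 1; 205 29 0 0 1; 222 29 0 0 1; 230 29 0 0 1; 230 29 10 0 1; 230 29 35 0 1; 230 29 65 0 1; 230 29 95 0 1; 230 29 115 0 1; 230 29 125 0 1; 230 29 125 0 1; 230 29 125 0 1"

```text
t: 5.2
tool_pos: [0.6283, -0.1048, 0.1067]
orientation: [3.1, 0.508, 0.002]
force: [0.2, 1.5, 0.1]
opening: 0.0002
gripper_force: 0.0
```

```bash
python3 - <<'E'
from h import *
im=robot.read_camera('scene')
cv2.imwrite('pics/s2.png',cv2.resize(im[80:240,220:400],None,fx=3.5,fy=3.5,interpolation=cv2.INTER_CUBIC))
s=robot.read_state();print(s['tool_pos'],s['force'])
c=robot.calibration('wrist');print(-cv2.Rodrigues(c['rvec'])[0].T@c['tvec'])
E
```

```text
[ 0.62886775 -0.10486061  0.10734137] [-0.38549668  0.9035896  -0.09856209]
[ 0.69690567 -0.08176813  0.27390737]
```

View pics/s2.png

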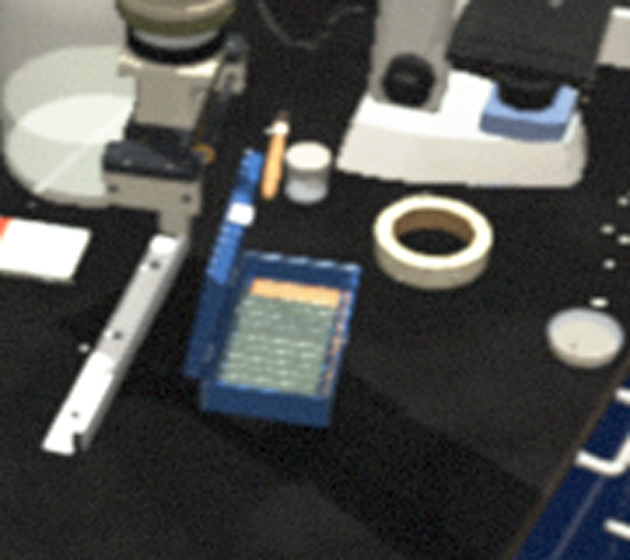

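The scene crop shows the fingertips behind and clear of the lid, between it and the strip. Now I'll swing the lid along an arc.

Call:
play_rows:
  increments: "-10 0 0 0 1; -20 0 0 0 1; -26 0 0 0 1; -31 0 0 0 1; -35 0 0 0 1; -39 0 0.5 0 1; -43 0 1 0 1; -47 0 2 0 1; -51 0 3 0 1; -55 0 4 0 1; -59 0 5 0 1; -63 0 7 0 1; -66 0 9 0 1; -69 0 11 0 1; -72 0 13 0 1; -75 0 15 0 1; -78 0 17 0 1; -80 0 19 0 1; -82 0 20.5 0 1; -84 0 22 0 1"

```text
t: 7.25
tool_pos: [0.5483, -0.1313, 0.0835]
orientation: [-3.1, -0.508, 0.0]
force: [0.8, 0.1, -1.0]
opening: 0.0006
gripper_force: 0.1
```

```bash
python3 - <<'E'
from h import *
for c in('scene','top'):
    robot.read_camera(c)
    for n in('slide_case','lid_hinge','lid_edge'):
        print(c,n,[(np.round(d['centre'],3).tolist(),round(d['conf'],2)) for d in robot.landmark_of(c,n)[:2]])
E
```

```text
scene slide_case [([0.546, -0.132, -0.003], 0.9)]
scene lid_hinge [([0.597, -0.117, 0.031], 0.72)]
scene lid_edge [([0.52, -0.144, 0.099], 0.88), ([0.614, 0.306, 0.0], 0.58)]
top slide_case [([0.538, -0.134, 0.0], 0.83)]
top lid_hinge []
top lid_edge [([0.516, -0.14, 0.099], 0.69)]
```

Call:
play_rows:
  increments: "-2 0 3 0 1; -4 0 6 0 1; -6 0 8 0 1; -8 0 11 0 1; -10 0 14 0 1; -12 0 16 0 1; -14 0 19 0 1; -15 0 22 0 1; -16 0 25 0 1; -18 0 28 0 1; -19 0 31 0 1; -20 0 33 0 1; -21 0 35 0 1; -21 0 37 0 1; -21 0 38 0 1; -21 0 39 0 1; -21 0 39 0 1"

```text
t: 9.35
tool_pos: [0.5287, -0.138, 0.0449]
orientation: [3.1, 0.509, 0.0]
force: [-1.0, -0.3, 2.3]
opening: 0.0004
gripper_force: 1.0
```

```bash
python3 - <<'E'
from h import *
for c in('scene','top'):
    robot.read_camera(c)
    for n in('slide_case','lid_edge'):
        print(c,n,[(np.round(d['centre'],3).tolist(),round(d['conf'],2)) for d in robot.landmark_of(c,n)[:2]])
print(robot.read_state()['force'])
E
```

```text
scene slide_case [([0.546, -0.133, 0.001], 0.82)]
scene lid_edge [([0.495, -0.148, 0.045], 0.77)]
top slide_case [([0.539, -0.134, 0.001], 0.78)]
top lid_edge [([0.495, -0.147, 0.05], 0.96), ([0.647, -0.074, -0.0], 0.49)]
[-1.84472609  0.94207406  3.62042513]
```

Call:
play_rows:
  increments: "0 0 1 0 1; 0 0 1 0 1; 0 0 -5 0 1; 0 0 -18 0 1; -3 0 -35 0 0.5; -15 0 -45 0 -1; -40 1 -45 0 -1; -62 1 -45 0 -1; -78 1 -40 0 -1; -80 1 -20 0 -1; -80 1 5 0 -1; -80 1 22 0 -1; -80 1 31 0 -1; -80 1 31 0 -1; -80 1 31 0 -1"

```text
t: 11.15
tool_pos: [0.4537, -0.1647, 0.0145]
orientation: [3.1, 0.508, 0.001]
force: [-0.0, -0.0, 0.4]
opening: 0.0839
gripper_force: 0.0
```

```bash
python3 - <<'E'
from h import *
for c in('scene','top'):
    im=robot.read_camera(c)
    for n in('slide_case','lid_edge','lid_hinge','stop_strip'):
        print(c,n,[(np.round(d['centre'],3).tolist(),round(d['conf'],2)) for d in robot.landmark_of(c,n)[:2]])
    if c=='top': cv2.imwrite('pics/t3.png',cv2.resize(im[130:250,235:395],None,fx=5,fy=5,interpolation=cv2.INTER_CUBIC))
print(robot.read_state()['tool_pos'],robot.read_state()['force'])
E
```

```text
scene slide_case [([0.543, -0.131, 0.002], 0.6), ([0.355, 0.212, 0.002], 0.41)]
scene lid_edge [([0.496, -0.148, 0.042], 0.7)]
scene lid_hinge [([0.599, -0.118, 0.028], 0.56), ([0.492, -0.32, -0.002], 0.44)]
scene stop_strip [([0.645, -0.079, -0.0], 0.91), ([0.357, 0.214, 0.001], 0.62)]
top slide_case [([0.536, -0.134, -0.001], 0.58)]
top lid_edge [([0.496, -0.144, 0.049], 0.59)]
top lid_hinge [([0.59, -0.115, 0.032], 0.89)]
top stop_strip [([0.647, -0.075, -0.001], 0.86)]
[ 0.45318431 -0.16450852  0.01378987] [ 0.43840899 -0.04509369 -0.18440922]
```

View pics/t3.png

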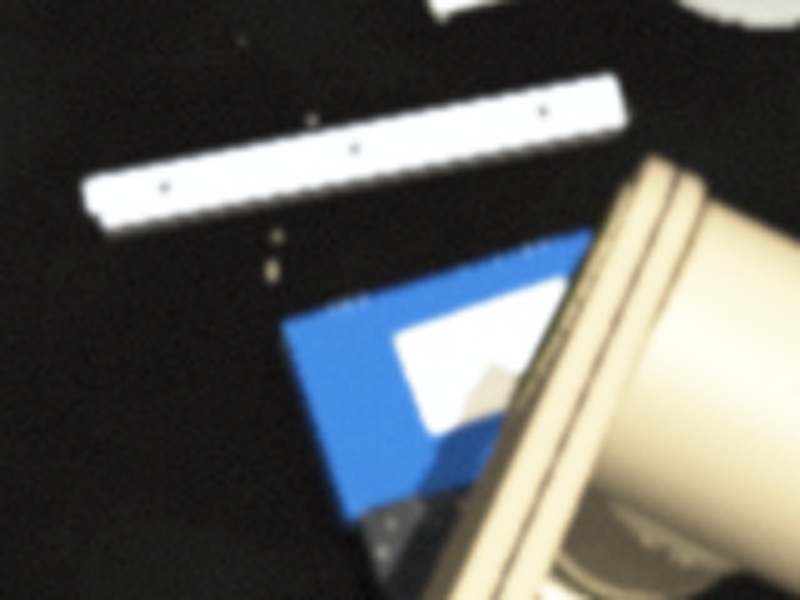

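The top crop shows the lid shut flat, with the gripper ready in front of the box and the strip from (108,232) to (628,128). Now I'll push while turning 5° to match the strip.

Call:
play_rows:
  increments: "8 0 0 0 -1; 16 0 0 0 -1; 22 0 0 0 -1; 26 0 0 0 -1; 29 0 0 0 -1; 32 0 0 0 -1; 34 0 0 0 -1; 36 0 0 0 -1; 39 0 0 0 -1; 42 0 0 0.4 -1; 45 0 0 0.8 -1; 48 0 0 1.2 -1; 51 0 0 1.6 -1; 54 0 0 2 -1; 57 0 0 2.4 -1; 60 0 0 2.8 -1; 63 0 0 3.2 -1; 66 0 0 3.6 -1; 69 0 0 4 -1; 71 0 0 4.4 -1"

```text
t: 13.65
tool_pos: [0.5207, -0.1417, 0.0136]
orientation: [-3.117, -0.388, -0.0]
force: [-2.1, 0.7, -0.7]
opening: 0.0929
gripper_force: 0.8
```

```bash
python3 - <<'E'
from h import *
for c in('scene','top'):
    im=robot.read_camera(c)
    for n in('slide_case','lid_edge','lid_hinge'):
        print(c,n,[(np.round(d['centre'],3).tolist(),round(d['conf'],2)) for d in robot.landmark_of(c,n)[:2]])
    if c=='top': cv2.imwrite('pics/t4.png',cv2.resize(im[130:250,235:395],None,fx=5,fy=5,interpolation=cv2.INTER_CUBIC))
print(robot.read_state()['tool_pos'],robot.read_state()['force'])
E
```

```text
scene slide_case [([0.578, -0.126, -0.0], 0.6)]
scene lid_edge [([0.53, -0.139, 0.047], 0.95)]
scene lid_hinge [([0.631, -0.114, 0.029], 0.58)]
top slide_case [([0.574, -0.128, -0.0], 0.92)]
top lid_edge [([0.574, -0.126, 0.001], 0.74)]
top lid_hinge [([0.627, -0.116, 0.03], 0.71), ([0.646, -0.074, 0.0], 0.23)]
[ 0.52056415 -0.14188999  0.01383947] [ 0.42449231  0.41307829 -0.45956892]
```

View pics/t4.png

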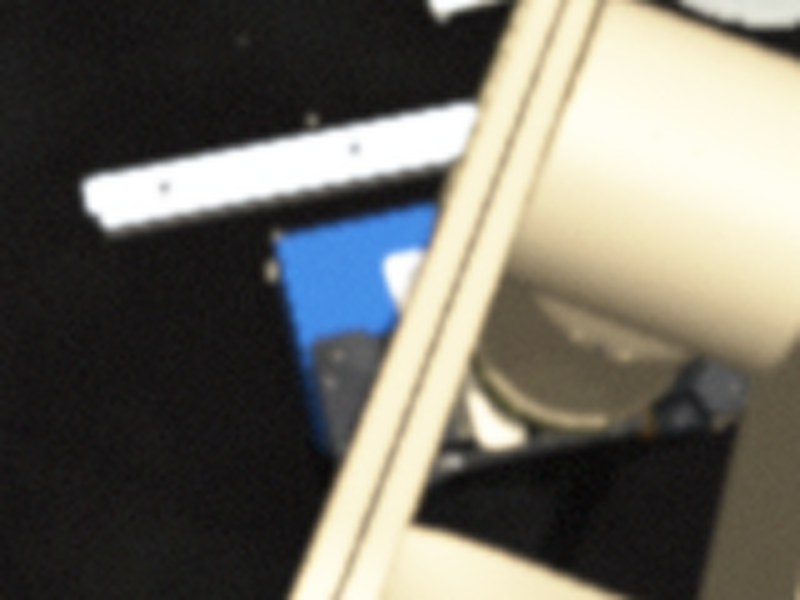

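The top crop shows the box almost parallel to the strip, with its back edge around (275,240)–(440,205) and a gap of about 30 mm.

Call:
play_rows:
  increments: "2 0 0 0.2 -1; 4 0 0 0.4 -1; 6 0 0 0.6 -1; 8 0 0 0.8 -1; 10 0 0 0.8 -1; 12 0 0 0.8 -1; 14 0 0 0.8 -1; 16 0 0 0.8 -1; 18 0 0 0.8 -1; 20 0 0 0.8 -1; 22 0 0 0.8 -1; 23.5 0 0 0.8 -1; 25 0 0 0.8 -1"

```text
t: 15.35
tool_pos: [0.5447, -0.1356, 0.0136]
orientation: [3.12, 0.367, -0.0]
force: [-2.7, -1.3, 1.7]
opening: 0.0931
gripper_force: 1.5
```

Call:
play_rows:
  increments: "0.5 0 0 0 -1; 1 0 0 0 -1; 1.5 0 0 0 -1; 2 0 0 0 -1"

```text
t: 15.75
tool_pos: [0.5465, -0.1352, 0.0136]
orientation: [-3.12, -0.367, 0.0]
force: [-3.2, -0.4, 1.3]
opening: 0.0933
gripper_force: 1.4
```

```bash
python3 - <<'E'
from h import *
for c in('top',):
    im=robot.read_camera(c)
    for n in('slide_case',):
        print(c,n,[(np.round(d['centre'],3).tolist(),round(d['conf'],2)) for d in robot.landmark_of(c,n)[:2]])
    cv2.imwrite('pics/t5.png',cv2.resize(im[130:210,255:355],None,fx=7,fy=7,interpolation=cv2.INTER_CUBIC))
F=[robot.read_state()['force']]
for i in range(3): robot.read_camera('wrist'); F.append(robot.read_state()['force'])
print(robot.read_state()['tool_pos'],np.round(F,1))
E
```

```text
top slide_case [([0.599, -0.124, -0.002], 0.7), ([0.65, -0.073, -0.004], 0.33)]
[ 0.54665191 -0.13515513  0.01365688] [[-2.8 -1.2  2.2]
 [-1.5 -0.6  1.4]
 [-2.7 -0.6  1.7]
 [-1.8 -1.   1.6]]
```

View pics/t5.png

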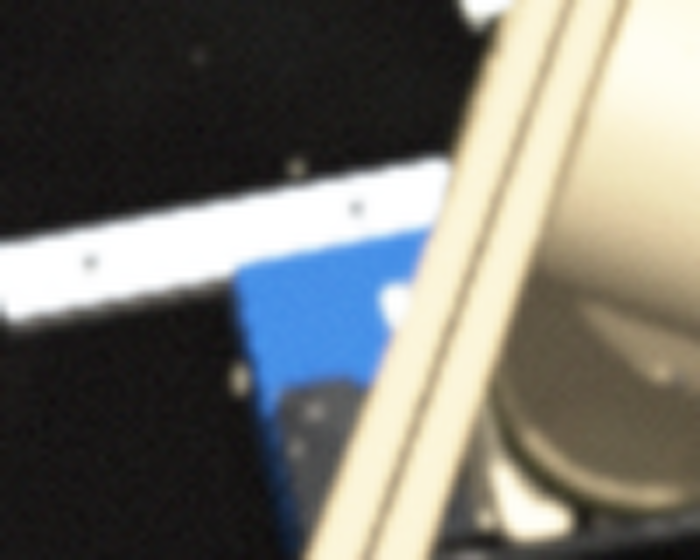

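The crop shows the back edge of the lid visually over the strip's front edge at (240,270) and parallel to it. The force is only about 2–3 N, so the box may not be seated yet. I'll inch on.

Call:
play_rows:
  increments: "0.5 0 0 0 -1; 1 0 0 0 -1; 1.5 0 0 0 -1; 1.5 0 0 0 -1"

```text
t: 16.4
tool_pos: [0.5481, -0.1348, 0.0136]
orientation: [-3.12, -0.367, -0.0]
force: [-2.7, -0.1, 1.5]
opening: 0.0927
gripper_force: 1.1
```

Call:
play_rows:
  increments: "0.5 0 0 0 -1; 1 0 0 0 -1; 1.5 0 0 0 -1; 1.5 0 0 0 -1"

```text
t: 16.8
tool_pos: [0.5496, -0.1344, 0.0136]
orientation: [-3.12, -0.367, -0.0]
force: [-2.6, -0.4, 1.8]
opening: 0.093
gripper_force: 1.0
```

Call:
play_rows:
  increments: "0.5 0 0 0 -1; 1 0 0 0 -1; 1.5 0 0 0 -1; 1.5 0 0 0 -1"

```text
t: 17.2
tool_pos: [0.5499, -0.1343, 0.0136]
orientation: [-3.12, -0.367, 0.004]
force: [-8.3, -1.9, 5.9]
opening: 0.0928
gripper_force: 4.3
```

Call:
play_rows:
  increments: "0.5 0 0 0 -1; 1 0 0 0 -1; 1 0 0 0 -1"

```text
t: 17.5
tool_pos: [0.5499, -0.1343, 0.0135]
orientation: [-3.12, -0.367, 0.007]
force: [-12.8, -1.7, 9.9]
opening: 0.0932
gripper_force: 6.9
```

Contact: the position has stalled and the force rises. I'll back off straight, then lift away.

Call:
play_rows:
  increments: "-1 0 0 0 -1; -2 0 0 0 -1; -4 0 0 0 -1; -8 0 0 0 -1; -15 0 0 0 -1; -28 0 0 0 -1; -45 0 0 0 -1; -60 0 -10 0 -1; -75 0 -35 0 -1; -90 0 -70 0 -1; -105 0 -110 0 -1; -120 0 -145 0 -1; -135 0 -175 0 -1; -140 10 -190 0 -1; -140 30 -195 0 -1; -140 60 -195 0 -1; -140 95 -195 0 -1; -140 125 -195 0 -1; -140 140 -195 0 -1; -140 140 -195 0 -1"

```text
t: 19.5
tool_pos: [0.4479, -0.3045, 0.2071]
orientation: [-3.12, -0.364, 0.002]
force: [0.0, 0.2, 0.8]
opening: 0.0927
gripper_force: 0.0
```

```bash
python3 - <<'E'
from h import *
for c in('top','scene'):
    im=robot.read_camera(c)
    for n in('slide_case','lid_edge','lid_hinge','stop_strip','tape_roll','screw_pot'):
        print(c,n,[(np.round(d['centre'],3).tolist(),round(d['conf'],2)) for d in robot.landmark_of(c,n)[:2]])
    if c=='top':
        rect('top','slide_case',.045); rect('top','stop_strip',.022)
        a=cv2.resize(im[130:230,240:390],None,fx=5,fy=5,interpolation=cv2.INTER_CUBIC)
    else: b=cv2.resize(im[130:220,220:355],None,fx=5.5,fy=5.5,interpolation=cv2.INTER_CUBIC)
cv2.imwrite('pics/f1.png',a);cv2.imwrite('pics/f2.png',b)
print(robot.read_state()['tool_pos'])
E
```

```text
top slide_case [([0.602, -0.119, -0.003], 0.95)]
top lid_edge [([0.56, -0.127, 0.049], 0.7)]
top lid_hinge [([0.656, -0.108, 0.032], 0.94)]
top stop_strip [([0.65, -0.075, -0.004], 0.66), ([0.494, -0.314, -0.002], 0.16)]
top tape_roll [([0.494, -0.316, -0.002], 0.55)]
top screw_pot [([0.629, -0.342, -0.0], 0.84), ([0.494, 0.29, -0.002], 0.39)]
top slide_case 0.9 3030 corners [[529.0, -46.0], [570.0, -217.0], [676.0, -192.0], [636.0, -21.0]] mean [ 603. -118.]
  yaw 13.394043
top stop_strip 0.71 981 corners [[608.0, 58.0], [671.0, -216.0], [706.0, -208.0], [642.0, 66.0]] mean [657. -57.]
  yaw 13.001617
scene slide_case [([0.607, -0.117, -0.001], 0.85)]
scene lid_edge [([0.56, -0.132, 0.043], 0.71)]
scene lid_hinge [([0.662, -0.107, 0.029], 0.92)]
scene stop_strip [([0.493, 0.296, 0.003], 0.44)]
scene tape_roll [([0.493, -0.32, -0.002], 0.67)]
scene screw_pot [([0.636, -0.336, 0.003], 0.73)]
[ 0.44826655 -0.3025757   0.20868463]
```

View pics/f1.png

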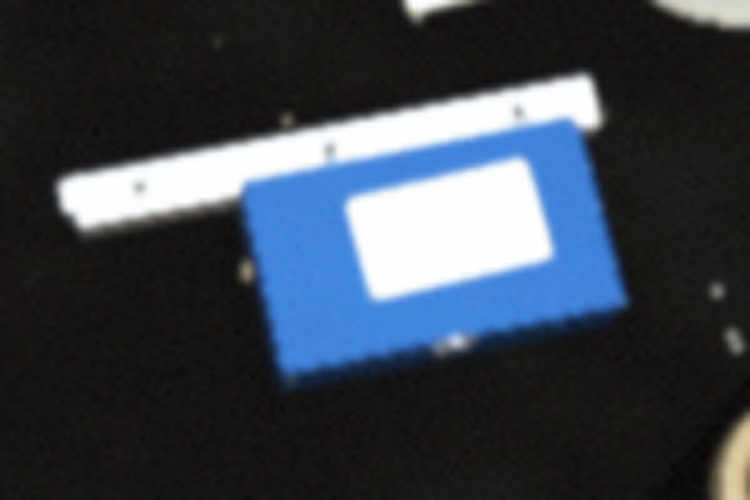

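View pics/f2.png

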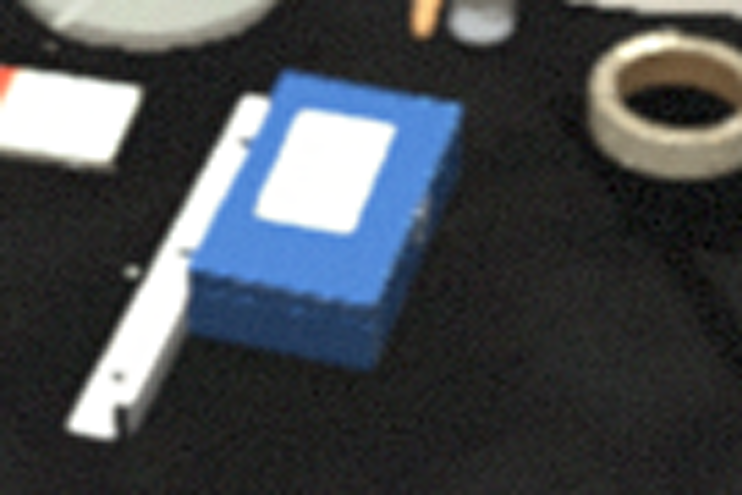

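The top crop shows the shut box parallel to the strip and against it, with its right corner (580,120) inside the strip's end (600,125). The scene crop shows the lid down and the back touching the strip.

```bash
python3 -c "
from plant import robot
print(robot.close_job())"
```

```text
the job is handed in; nothing more can be done
None
```

The job is handed in at about 20 s of the 58 s limit: the lid is shut and the box sits square against the stop strip, its nearer end about 25 mm inside the strip's end. Nothing else was touched, and the push peaked at about 13 N.

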